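# Lock the V block in the cam side clamp with the T-handle hex key

## Task

The V block on the fixture still stands loose between the stop and the jaw. Take the large T-handle hex key from its stand, fit it fully into the hidden hexagon socket at the bottom of the clamp's bore (press lightly and turn it until it drops in, never force it down), and turn it clockwise until the cam comes up against its stop and the jaw holds the V block tight against the fixed stop. Then put the key back upright and fully down in its own hole in the stand, and leave the V block and the small key as they stand.

Things in the scene. Friction and masses are not known exactly. Their poses are not given: they have to be found in the camera images.
- large_key_grip (a point): Centre of the handle bar of the large T-handle hex key (loose, 0.5 kg), upright in the stand. The flat-sided grey bar is 22 mm thick (its x axis; grasp across this), 74 mm long (its y axis) and 24 mm high. The key's z axis points up its blade; this point is 12 mm below the top of the bar and 129 mm above the tip of the blade.
- large_key_tip (a point): Centre of the end face of the large key's blade, a steel hexagon 17 mm across flats (corners at +-x of the key). Its lowest 4 mm are a turned round nose, tapering to 12 mm, which enters the socket at any angle and centres the key; the corners then rest on the socket's rim, tip 4 mm below the cam's face, until the hexagons line up. Axes as the grip's.
- large_key: The large key as a whole; origin at the tip of the blade, axes as above.
- small_key_grip (a point): Handle centre of the small T-handle hex key (8 mm across flats, bar 14 x 50 x 18 mm, 119 mm above its tip), a bystander that stands in the same stand, 78 mm from the large one.
- key_stand: Aluminium key stand, fixed, 50 (x) x 140 (y) x 68 mm high on a thin 62 x 152 mm rubber foot; origin centre of the underside, y along the row of holes, z up.
- stand_hole (a point): Centre of the mouth of the large key's own round hole in the stand, 68 mm above the worktop, hole 23 mm in diameter and 58 mm deep (floor 10 mm above the worktop, on which the tip of the blade rests). It is the hole at the stand's +y end.
- fixture: Inspection fixture, fixed: steel base plate 90 (x) x 164 (y) x 12 mm high, origin centre of the underside. On it from -y to +y: the fixed stop (24 mm high, face at y = -50 mm), the V block, the jaw, and the dark clamp body (62 x 62 mm, centred on y = +43 mm, top 58 mm above the worktop, four small screw heads 4 mm high on it).
- bore_mouth (a point): Centre of the mouth of the upright bore, 24 mm wide, in the top of the clamp body, 58 mm above the worktop. The cam's face lies 22 mm below; in it, on the bore's axis, is the hexagon socket, 18 mm across flats, its floor 37 mm below this point. Its angle cannot be seen or read and differs each time; it repeats every 60 degrees and the key drops in within about 7 degrees of it.
- jaw: Spring-backed jaw, 46 x 10 x 22 mm; face at y = -2 mm of the fixture when open; moves to -y, driven by the cam in the bore (3 mm per rad). The cam turns with 0.045 N m (0.09 when tightening), 1.6 to 1.9 rad clockwise, seen from above, to its solid stop (jaw tight from 0.3 rad before it), or up to 0.3 rad anticlockwise. It stays put. A torque limiter under the socket slips at 0.2 N m.
- v_block_center (a point): Centre of the hardened V block that is to be clamped (loose, 0.48 kg, 50 x 45 x 40 mm high), half-way up. It stands on the base plate between stop and jaw with 3 mm of play in all.
- work_v_block: The same V block as a whole; origin centre of its underside, its x axis along the groove, which lies in the clamping direction.
Not all that is in view belongs to the job. What is shaped like the large_key but brown is not meant.

How it is judged:
By the outcome, as a careful person would: the job done as asked, in the order asked, and still so for the second after the job is handed in, with the robot touching nothing.
It also fails if it takes over 54 s, if anything falls off the work surface, if the arm or the gripper's body presses on something with over 40 N, if the wrist force passes 120 N, or if a joint passes its speed limit or range.

## Robot

A 6-joint arm with a two-finger parallel gripper is mounted at the origin on a cart in front of the work surface, level with it; the furniture and walls round the work are solid. World frame = base frame: x ahead of the robot, y to its left, z up, the work surface at z = 0. Lengths are in m, angles in rad, forces in N, time in s.
With the tool pointing down it reaches from about 0.375 to 0.9 m from the base axis. Payload 3.1 kg.
Tool frame: the origin (TCP) lies midway between the tips of the shut fingers; the grasp point (between the pads) lies 19 mm behind it; z points along the fingers, x is the direction in which the jaws open and shut, and the axes are right-handed (so a half turn about z gives the same grasp; the last joint's range is limited). The gripper opens to 87 mm and grips with 3 to 60 N. Pads are 19 mm wide; open, the fingers measure 117 mm over their backs; the gripper's body (75 mm by 190 mm) begins 51 mm behind the grasp point.
Start: joints at [0.99, 0.527, 1.433, -0, 1.181, -0.178], TCP at [0.245, 0.575, 0.223] pointing down, gripper open.
Joint ranges: [-3.08, 3.08], [-0.75, 2.2], [0.22, 2.44], [-1.43, 4.57], [0, 2.65], [-2.85, 2.85]. Speed limits (rad/s): [2.79, 2.79, 3.14, 3.14, 3.14, 3.14].

## Interface

Orientations are given as a unit quaternion [x, y, z, w].
In Python, from plant import env gives the robot as it stands. The module is installed in compiled form; this text tells all that it offers.
- The arm moves only by the shell command python3 -m pendant 'ROWS' [OPENING] [FORCE]. ROWS is text: rows parted by semicolons, each of 6 numbers parted by spaces: the shift along the tool's x, y, z as a fraction of full scale, then the turn, a rotation vector about the tool's x, y, z as a fraction of full scale. A call has 1 to 20 rows; each row is the pose to reach, as a shift and turn from the pose measured when the call began, along the tool's axes at that moment; what a row does not reach only later rows make up. Full scale, the value 1, is 100 mm for a shift and pi/2 rad for a turn. A row lasts 1/8 s, in which the tool goes at most 62.5 mm and 10.7 degrees, less where a joint would pass 70% of its speed; a pose out of reach is approached as far as the arm can. A call with a number of a shift or a turn outside -1 to 1 is refused whole. A call with a gripper value outside its range is refused whole. OPENING is the gripper's target within -1 to 1 (fully open at 1, half-way at 0, shut at -1), set as the call begins (- or left out, the last holds). The fingers move at their own pace and stop on an object; FORCE is the grip in N (left out, the last holds). Time passes only in rows, so rows that repeat a pose let the fingers close. It gives the time, the measured TCP pose, the force and the opening at its end, in the units of the state.
- env.read_state(): the state, without advancing time (a new reading comes with each control period).
- env.camera(name): name is "scene" or "top" or "wrist"; returns the picture (420x560x3 uint8, red, green, blue); there is no depth.
- env.camera_info(name): a dict with "mtx" (3x3 intrinsics, pixels), "world_to_cam" (4x4, takes a point from world to camera coordinates); the wrist camera has in their place "tool_from_camera" (4x4, takes a point from camera to tool coordinates, whose origin is the TCP and whose axes are the tool frame's). Camera axes: x right, y down, z forward; pixel columns grow to the right and rows downward; lengths in m; the calibration is good to about 2 mm. A picture is of the moment at which its call begins: read the wrist's pose just before it. camera_info takes no time and is no camera call.
- env.hand_in(): hands the job in, once; it reports no verdict.
The state is a dict: "clock": time; "joint_positions": joint angles; "joint_vel": joint speeds; "joint_efforts": joint torques, N m; "position": TCP position; "eef_rot": TCP orientation; "wrist_force": force on the tool from outside, world axes, zero at the start; "ft_torque": the same for the moment, N m; "gripper_width": opening from 0.0 (shut) to 1.0 (fully open).
Only numpy, scipy, OpenCV 4.12 (cv2) and the standard library are available. Lean on these libraries where they do the work, as an engineer would, in place of code of your own. Each camera call takes 0.05 s, during which the arm holds its last target.

## Working session

There is one attempt and no reset: what is moved stays moved. The work goes in short steps, Python scripts to look and compute and a shell command to move; the robot and the scene stay as the last step left them, time stands still between calls to the robot, and variables do not carry over. Pictures are saved under pics/ and viewed, and the job is handed in when it is done.

```bash
mkdir -p pics; ls
cat > h.py <<'E'
import numpy as np, cv2
from plant import env
from scipy.spatial.transform import Rotation as R
def snap(name,fn):
    s=env.read_state(); im=env.camera(name); cv2.imwrite('pics/'+fn,cv2.cvtColor(im,cv2.COLOR_RGB2BGR)); return s,im
E
python3 - <<'E'
from h import *
for n in ['scene','top','wrist']:
    s,im=snap(n,n+'0.png'); 
    i=env.camera_info(n); print(n,{k:np.round(v,4).tolist() if not isinstance(v,str) else v for k,v in i.items()})
s=env.read_state();print({k:np.round(v,4).tolist() for k,v in s.items()})
E
```

```text
pics
scene {'mtx': [[424.6643, 0.0, 282.3419], [0.0, 424.6643, 213.6769], [0.0, 0.0, 1.0]], 'world_to_cam': [[-0.9992, -0.0385, 0.0044, 0.5407], [-0.025, 0.5533, -0.8326, 0.0291], [0.0297, -0.8321, -0.5538, 1.1136], [0.0, 0.0, 0.0, 1.0]]}
top {'mtx': [[502.2821, 0.0, 294.4598], [0.0, 502.2821, 210.9313], [0.0, 0.0, 1.0]], 'world_to_cam': [[-0.0107, -0.9997, -0.0211, 0.1659], [-0.9918, 0.0133, -0.1271, 0.5365], [0.1274, 0.0195, -0.9917, 1.3481], [0.0, 0.0, 0.0, 1.0]]}
wrist {'mtx': [[376.7004, 0.0, 276.701], [0.0, 376.7004, 215.8836], [0.0, 0.0, 1.0]], 'tool_from_camera': [[1.0, -0.0007, 0.0013, -0.0003], [0.0003, 0.9666, 0.2563, -0.0692], [-0.0014, -0.2563, 0.9666, -0.1613], [0.0, 0.0, 0.0, 1.0]]}
{'clock': 0.15, 'joint_positions': [0.9895, 0.5283, 1.4336, 0.0, 1.1814, -0.1785], 'joint_vel': [-0.0007, -0.0042, -0.0034, -0.0013, 0.0012, 0.0002], 'joint_efforts': [0.0013, -44.043, -17.6844, 0.0634, 0.0552, -0.0001], 'position': [0.2447, 0.5745, 0.2218], 'eef_rot': [0.8343, 0.5513, -0.0008, 0.0003], 'wrist_force': [0.5618, -0.3582, 0.2819], 'ft_torque': [-0.0285, 0.0143, -0.0133], 'gripper_width': 1.0022}
```

View pics/scene0.png

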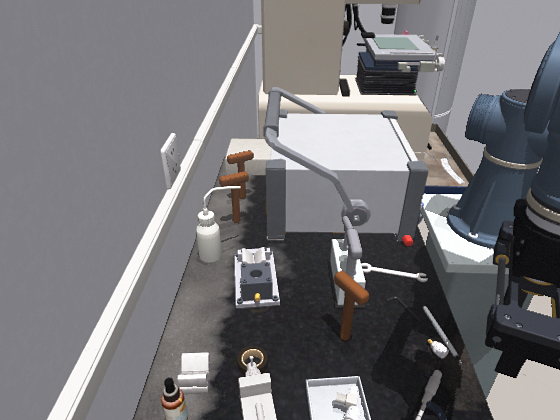

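View pics/top0.png

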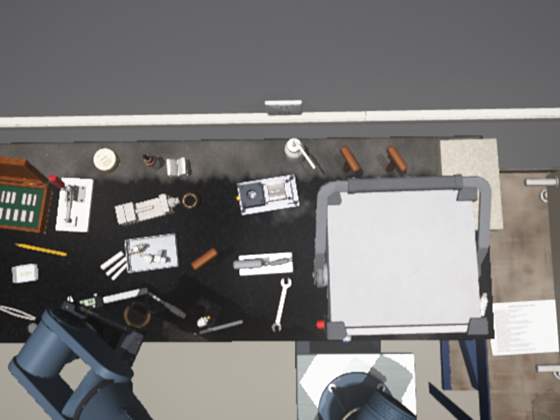

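View pics/wrist0.png

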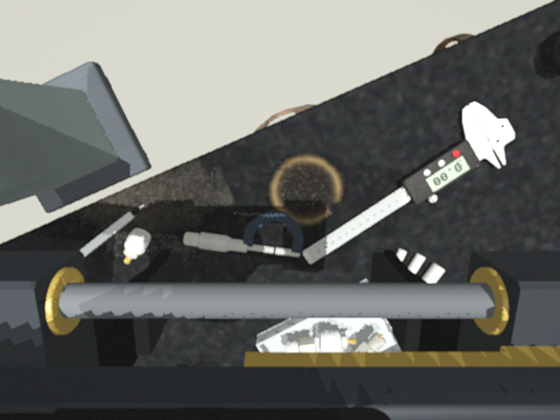

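Run:
```python
from h import *
a=cv2.imread('pics/top0.png'); cv2.imwrite('pics/t1.png',cv2.resize(a[165:290,180:340],None,fx=5,fy=5,interpolation=cv2.INTER_CUBIC)[:600,:800])
a=cv2.imread('pics/scene0.png'); cv2.imwrite('pics/s1.png',cv2.resize(a[195:345,225:425],None,fx=4,fy=4,interpolation=cv2.INTER_CUBIC))
```

```text
(no output)
```

View pics/t1.png

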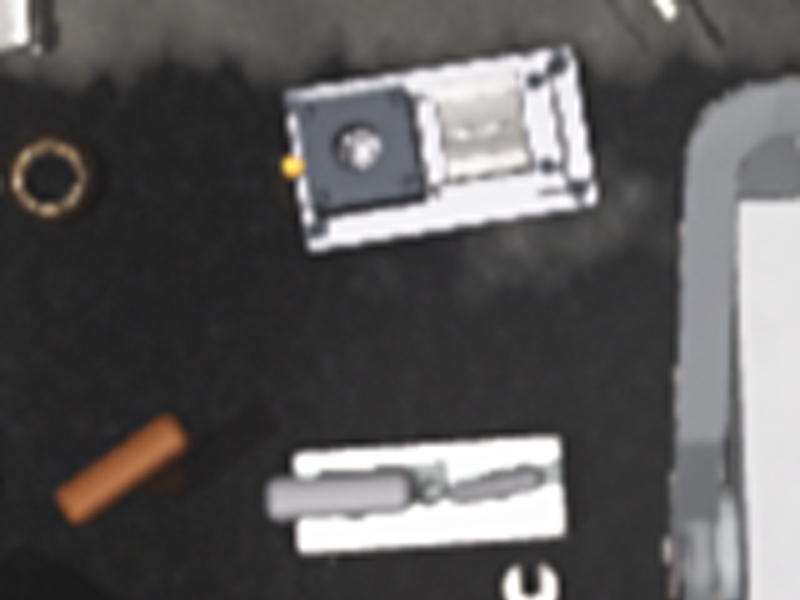

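View pics/s1.png

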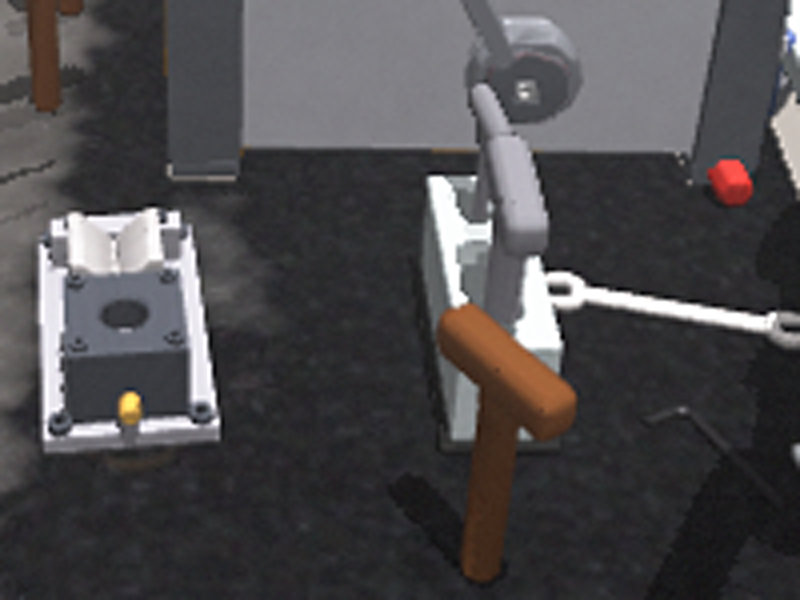

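```bash
cat >> h.py <<'E'
def ray(name,px,z,s=None):
    i=env.camera_info(name);px=np.atleast_2d(px).astype(float)
    d=np.c_[px,np.ones(len(px))]@np.linalg.inv(i['mtx']).T
    if name=='wrist':
        T=np.eye(4);T[:3,:3]=R.from_quat(s['eef_rot']).as_matrix();T[:3,3]=s['position'];T=T@i['tool_from_camera']
    else: T=np.linalg.inv(i['world_to_cam'])
    d=d@T[:3,:3].T; o=T[:3,3]
    return o+d*((z-o[2])/d[:,2])[:,None]
def proj(name,P,s=None):
    i=env.camera_info(name);P=np.atleast_2d(P)
    if name=='wrist':
        T=np.eye(4);T[:3,:3]=R.from_quat(s['eef_rot']).as_matrix();T[:3,3]=s['position'];W=np.linalg.inv(T@i['tool_from_camera'])
    else: W=i['world_to_cam']
    c=P@W[:3,:3].T+W[:3,3]; u=c@np.array(i['mtx']).T; return u[:,:2]/u[:,2:]
E
python3 - <<'E'
from h import *
c=lambda p:np.array(p)/5.+[180,165]-0.4
np.set_printoptions(precision=4,suppress=True)
print('stand',ray('top',c([(295,450),(560,437),(567,540),(300,553)]),.068))
print('bar top',ray('top',c([(270,480),(410,472),(412,510),(272,518),(341,496)]),.151))
print('bore',ray('top',c([(357,148)]),.058))
print('clamp top',ray('top',c([(303,103),(413,83),(425,197),(320,212)]),.058))
print('base',ray('top',c([(285,95),(570,45),(598,203),(312,250)]),.012))
print('brown top',ray('top',c([(60,500),(185,430)]),.14))
print('vblk',ray('top',c([(438,92),(515,82),(528,165),(447,178)]),.052))
d=lambda p:np.array(p)/4.+[225,195]-0.4
print('scene bore',ray('scene',d([(125,316)]),.058), 'bar',ray('scene',d([(513,150),(485,140),(550,205),(497,240)]),.151))
print('box', ray('top',[(320,180),(318,330)],.2))
print(ray('top',[(300,122)],.3), proj('scene',[0.5,.2,.15]))
E
```

```text
stand [[0.4189 0.3091 0.068 ]
 [0.4242 0.1676 0.068 ]
 [0.3697 0.1645 0.068 ]
 [0.3643 0.3063 0.068 ]]
bar top [[0.4006 0.3107 0.151 ]
 [0.4038 0.2406 0.151 ]
 [0.3849 0.2396 0.151 ]
 [0.3817 0.3096 0.151 ]
 [0.3922 0.2751 0.151 ]]
bore [[0.5832 0.2771 0.058 ]]
clamp top [[0.6086 0.3067 0.058 ]
 [0.6188 0.2464 0.058 ]
 [0.5557 0.24   0.058 ]
 [0.5483 0.2973 0.058 ]]
base [[0.6217 0.3229 0.012 ]
 [0.6481 0.1612 0.012 ]
 [0.5576 0.1464 0.012 ]
 [0.5331 0.3073 0.012 ]]
brown top [[0.3921 0.4184 0.14  ]
 [0.4266 0.3555 0.14  ]]
vblk [[0.6147 0.2332 0.052 ]
 [0.6197 0.1908 0.052 ]
 [0.5735 0.1841 0.052 ]
 [0.5669 0.2284 0.052 ]]
scene bore [[0.5845 0.2816 0.058 ]] bar [[0.3943 0.2574 0.151 ]
 [0.4073 0.2496 0.151 ]
 [0.3814 0.3003 0.151 ]
 [0.4085 0.3272 0.151 ]]
box [[0.5927 0.093  0.2   ]
 [0.2343 0.1039 0.2   ]]
[[0.7085 0.1395 0.3   ]] [[298.7821 214.8158]]
```

```bash
cat >> h.py <<'E'
np.set_printoptions(precision=4,suppress=True)
def goto(p,yaw,s=None):
    """fractions for world TCP p with tool straight down, tool-x yaw in deg"""
    s=s or env.read_state(); q=R.from_quat(s['eef_rot'])
    sh=q.inv().apply(np.array(p)-s['position'])/0.1
    t=R.from_euler('z',yaw,degrees=True)*R.from_quat([1,0,0,0])
    rv=(q.inv()*t).as_rotvec()/(np.pi/2)
    print('shift',sh.round(3),'turn',rv.round(3))
def st():
    s=env.read_state(); q=R.from_quat(s['eef_rot']); x=q.apply([1,0,0]); z=q.apply([0,0,1])
    print('t %.2f'%s['clock'],'p',np.array(s['position']),'yaw %.2f'%np.degrees(np.arctan2(x[1],x[0])),'z',z,'F',np.array(s['wrist_force']),'M',np.array(s['ft_torque']),'w %.3f'%s['gripper_width'],'j',np.array(s['joint_positions']))
    return s
E
python3 - <<'E'
from h import *
goto([.392,.30,.28],2)
# rail: intersect planes from top & scene
# rail line direction y: each cam pixel -> (x,z) line projected along y
def xz(name,px):
    a=ray(name,[px],0)[0];b=ray(name,[px],.5)[0]; return a,b
for tp,sp in [((240,123),(150,240)),((240,113),(135,240))]:
    a,b=xz('top',tp);c,d=xz('scene',sp)
    A=np.c_[(b-a)[[0,2]],-(d-c)[[0,2]]];k=np.linalg.solve(A,(c-a)[[0,2]]);print('rail',a+k[0]*(b-a))
# bottle nozzle tip top(318,168) scene (240,188): heights
for z in (.1,.15,.2): print(z,ray('top',[(318,168),(292,148)],z),ray('scene',[(240,188),(208,213)],z))
print(proj('top',[[.234,.1,.2]]))
E
python3 -m pendant '-0.3 0.4 -0.2 0 0 0.12;-0.5 0.65 -0.4 0 0 0.36;-0.7 0.95 -0.58 0 0 0.6;-0.7 0.95 -0.58 0 0 0.72;-0.7 0.95 -0.58 0 0 0.72;-0.7 0.95 -0.58 0 0 0.72;-0.7 0.95 -0.58 0 0 0.72' 1 45
```

```text
shift [-1.949  2.431 -0.58 ] turn [0.    0.001 0.721]
rail [0.7225 0.2822 0.2552]
rail [0.7498 0.2833 0.247 ]
0.1 [[0.6442 0.0945 0.1   ]
 [0.6997 0.1629 0.1   ]] [[0.6478 0.0104 0.1   ]
 [0.7072 0.127  0.1   ]]
0.15 [[0.6335 0.0959 0.15  ]
 [0.6868 0.1618 0.15  ]] [[0.6348 0.0959 0.15  ]
 [0.6887 0.2017 0.15  ]]
0.2 [[0.6227 0.0974 0.2   ]
 [0.6739 0.1606 0.2   ]] [[0.6218 0.1814 0.2   ]
 [0.6702 0.2764 0.2   ]]
[[319.6465 330.0966]]
clock: 1.02
position: [0.3046, 0.4727, 0.2796]
eef_rot: [1.0, 0.019, -0.001, 0.001]
wrist_force: [-1.1, 0.3, -0.3]
gripper_width: 0.999
```

Run:
```python
from h import *
st();goto([.392,.30,.28],2)
```

```text
t 1.02 p [0.3046 0.4727 0.2796] yaw 2.22 z [-0.0014 -0.0019 -1.    ] F [-1.126   0.2707 -0.254 ] M [-0.0907  0.0541  0.0498] w 0.999 j [ 0.8     0.3808  1.5205 -0.0004  1.2427  0.7613]
shift [ 0.807  1.76  -0.002] turn [0.001 0.001 0.002]
```

```bash
python3 -m pendant '0.4 0.5 0 0 0 0;0.6 0.9 0 0 0 0;0.7 1 0 0 0 0;0.7 1 0 0 0 0'; python3 -m pendant '0.1 0.4 0 0 0 0;0.1 0.75 0 0 0 0;0.1 0.75 0 0 0 0;0.1 0.75 0 0 0 0'
python3 - <<'E'
from h import *
s,im=snap('wrist','w1.png'); st()
E
```

```text
clock: 1.52
position: [0.3789, 0.3755, 0.2797]
eef_rot: [1.0, 0.019, -0.001, 0.001]
wrist_force: [0.5, 0.2, 0.2]
gripper_width: 1.004
clock: 2.02
position: [0.3916, 0.3023, 0.28]
eef_rot: [1.0, 0.02, -0.001, -0.0]
wrist_force: [-0.4, 1.2, 1.6]
gripper_width: 0.996
t 2.08 p [0.3917 0.3024 0.2799] yaw 2.31 z [-0.001  -0.0001 -1.    ] F [1.1137 0.264  0.4054] M [-0.0582  0.0721  0.0077] w 1.001 j [0.431  0.2809 1.6777 0.0003 1.1839 0.3906]
```

View pics/w1.png

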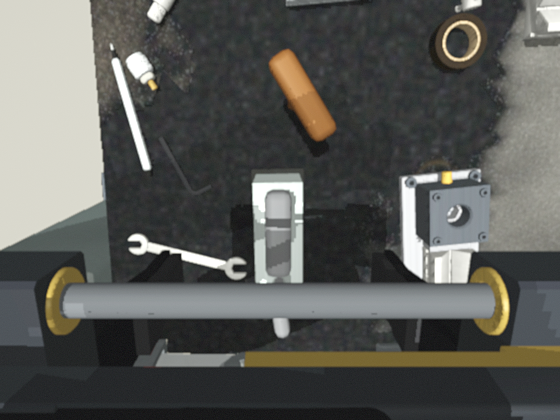

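Run:
```python
from h import *
a=cv2.imread('pics/w1.png'); b=cv2.resize(a[160:290,230:330],None,fx=4,fy=4,interpolation=cv2.INTER_CUBIC); c=cv2.resize(a[160:290,395:495],None,fx=4,fy=4,interpolation=cv2.INTER_CUBIC)
cv2.imwrite('pics/w1z.png',np.hstack([b,c]))
```

```text
(no output)
```

View pics/w1z.png

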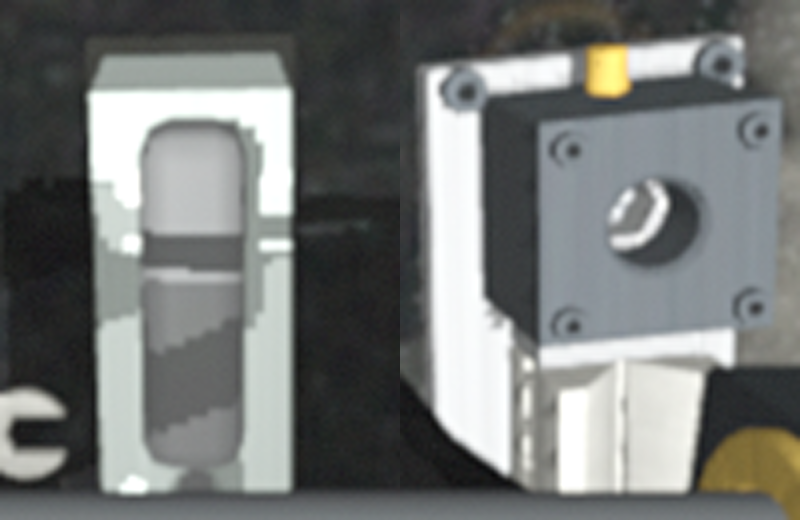

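Run:
```python
from h import *
s=env.read_state()
b=lambda p:np.array(p)/4.+[230,160]-.375
c=lambda p:(np.array(p)-[400,0])/4.+[395,160]-.375
r=ray('wrist',b([(143,294),(243,294),(193,122),(193,467)]),.151,s);print('bar',r,(r[0]+r[1])/2,(r[2]+r[3])/2)
r=ray('wrist',b([(90,90),(293,90)]),.068,s);print('stand end',r,r.mean(0))
print('bar width L/R top',ray('wrist',b([(145,180),(243,180),(143,420),(243,420)]),.151,s))
print('bore',ray('wrist',c([(654,222)]),.058,s), ray('wrist',c([(608,222),(700,222),(654,178),(654,265)]),.058,s))
r=ray('wrist',c([(540,124),(782,98),(770,325),(540,345)]),.058,s);print(r,r.mean(0))
```

```text
bar [[0.3839 0.2804 0.151 ]
 [0.4041 0.2812 0.151 ]
 [0.3926 0.316  0.151 ]
 [0.3955 0.2431 0.151 ]] [0.394  0.2808 0.151 ] [0.394  0.2796 0.151 ]
stand end [[0.3674 0.3072 0.068 ]
 [0.4182 0.3092 0.068 ]] [0.3928 0.3082 0.068 ]
bar width L/R top [[0.3836 0.304  0.151 ]
 [0.4029 0.3047 0.151 ]
 [0.3848 0.2532 0.151 ]
 [0.4054 0.254  0.151 ]]
bore [[0.5841 0.2791 0.058 ]] [[0.572  0.2786 0.058 ]
 [0.5962 0.2795 0.058 ]
 [0.5822 0.2909 0.058 ]
 [0.586  0.2674 0.058 ]]
[[0.5504 0.3039 0.058 ]
 [0.6117 0.3132 0.058 ]
 [0.6198 0.252  0.058 ]
 [0.559  0.2439 0.058 ]] [0.5852 0.2782 0.058 ]
```

```bash
python3 - <<'E'
from h import *
goto([.3935,.2785,.19],2.3)
E
python3 -m pendant '0.01 0.15 0.3 0 0 0;0.01 0.24 0.6 0 0 0;0.01 0.24 0.9 0 0 0;0.01 0.24 0.9 0 0 0'
python3 - <<'E'
from h import *
s,im=snap('wrist','w2.png'); st(); goto([.3935,.2785,.12],2.3)
snap('top','t2.png')
E
```

```text
shift [0.01  0.239 0.899] turn [0.    0.001 0.   ]
clock: 2.58
position: [0.3919, 0.2788, 0.1882]
eef_rot: [1.0, 0.021, -0.003, 0.001]
wrist_force: [-0.6, 0.6, 0.4]
gripper_width: 1.0
t 2.62 p [0.3931 0.2793 0.1895] yaw 2.39 z [-0.0027 -0.0005 -1.    ] F [0.1796 0.3217 0.491 ] M [-0.0369  0.032   0.0036] w 0.997 j [0.385  0.3868 1.8173 0.0007 0.9401 0.3428]
shift [0.005 0.008 0.695] turn [0.    0.002 0.001]
```

View pics/w2.png

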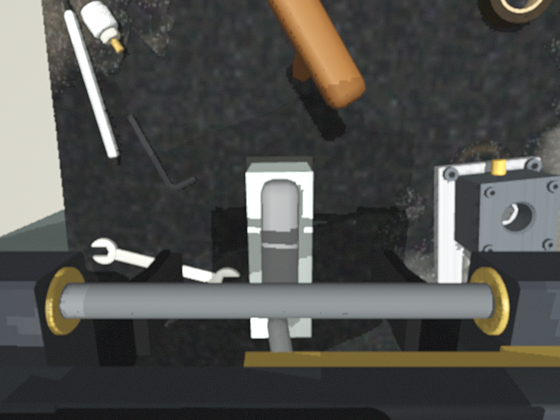

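View pics/t2.png

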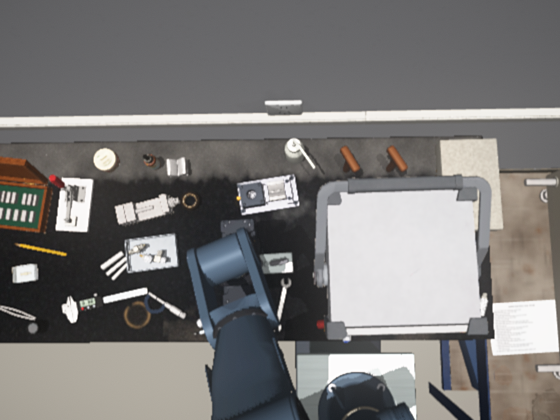

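```bash
python3 - <<'E'
from h import *
s=env.read_state(); r=ray('wrist',[(281,179),(262,215),(299,215)],.151,s);print(r, 'centre y',r[0,1]-.037, r[1:].mean(0))
E
python3 -m pendant '0 0.01 0.3 0 0 0;0 0.01 0.6 0 0 0;0 0.01 0.695 0 0 0;0 0.01 0.695 0 0 0;0 0.01 0.695 0 0 0'; python3 -m pendant '0 0 0 0 0 0;0 0 0 0 0 0;0 0 0 0 0 0;0 0 0 0 0 0;0 0 0 0 0 0;0 0 0 0 0 0;0 0 0 0 0 0;0 0 0 0 0 0' -1 50; python3 -c "
from h import *
st()"
```

```text
[[0.3953 0.3164 0.151 ]
 [0.3857 0.296  0.151 ]
 [0.4061 0.2968 0.151 ]] centre y 0.27937557778009753 [0.3959 0.2964 0.151 ]
clock: 3.3
position: [0.395, 0.2791, 0.1221]
eef_rot: [1.0, 0.021, 0.001, -0.001]
wrist_force: [0.0, -0.8, 0.6]
gripper_width: 1.001
clock: 4.3
position: [0.3946, 0.279, 0.1221]
eef_rot: [1.0, 0.021, 0.001, -0.001]
wrist_force: [-0.2, 0.1, 0.1]
gripper_width: 0.247
t 4.30 p [0.3946 0.279  0.1221] yaw 2.40 z [ 0.0015  0.0013 -1.    ] F [-0.2158  0.0896  0.1222] M [-0.1111  0.2112  0.0185] w 0.247 j [0.3833 0.501  1.88   0.0009 0.7587 0.3408]
```

```bash
python3 -m pendant '0 0 -0.2 0 0 0;0 0 -0.5 0 0 0;0 0 -0.8 0 0 0;0 0 -0.8 0 0 0;0 0 -0.8 0 0 0'
python3 - <<'E'
from h import *
s=st(); goto([.5795,.2785,.2],2.3); snap('scene','s3.png');snap('wrist','w3.png')
a=cv2.imread('pics/s3.png'); cv2.imwrite('pics/s3z.png',cv2.resize(a[150:300,225:425],None,fx=4,fy=4,interpolation=cv2.INTER_CUBIC))
E
```

```text
clock: 4.92
position: [0.3933, 0.2784, 0.2007]
eef_rot: [1.0, 0.021, -0.001, -0.0]
wrist_force: [0.1, -0.2, -5.5]
gripper_width: 0.249
t 4.92 p [0.3933 0.2784 0.2007] yaw 2.40 z [-0.0014  0.0001 -1.    ] F [ 0.0945 -0.1666 -5.5006] M [-0.0691  0.057   0.0236] w 0.249 j [0.3831 0.3686 1.807  0.0007 0.9673 0.3409]
shift [1.861 0.077 0.004] turn [-0.     0.001  0.001]
```

View pics/s3z.png

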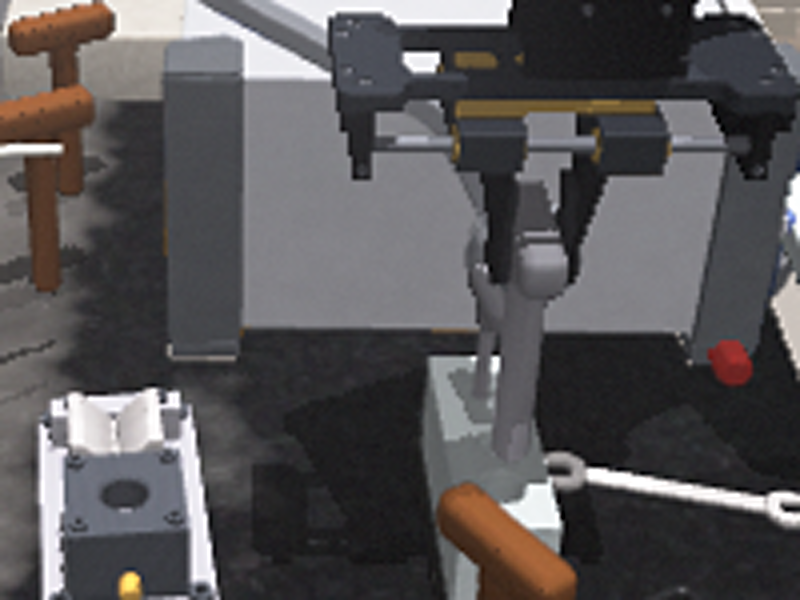

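View pics/w3.png

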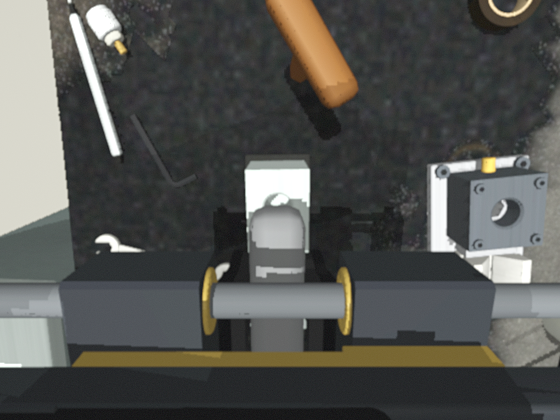

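```bash
python3 - <<'E'
from h import *
s=env.read_state(); r=ray('wrist',[(277,206),(251,235),(304,235)],.2297,s);print(r, 'centre y',r[0,1]-.037, r[1:].mean(0)); 
print('tip',ray('scene',np.array([(495,448),(530,455),(512,459)])/4.+[225,150]-.4,.089),'bore',ray('scene',np.array([(125,494)])/4.+[225,150]-.4,.058))
print(ray('wrist',[(507,211)],.058,s))
E
python3 -m pendant '0.3 0.02 0 0 0 0;0.6 0.04 0 0 0 0;0.93 0.04 0 0 0 0;0.93 0.04 0 0 0 0'; python3 -m pendant '0.3 0.02 0 0 0 0;0.6 0.04 0 0 0 0;0.94 0.04 0 0 0 0;0.94 0.04 0 0 0 0;0.94 0.04 0 0 0 0'
python3 - <<'E'
from h import *
s=st(); snap('scene','s4.png');snap('wrist','w4.png');snap('top','t4.png')
a=cv2.imread('pics/s4.png'); cv2.imwrite('pics/s4z.png',cv2.resize(a[150:300,200:400],None,fx=4,fy=4,interpolation=cv2.INTER_CUBIC))
E
```

```text
[[0.3922 0.3164 0.2297]
 [0.3831 0.3051 0.2297]
 [0.4025 0.3059 0.2297]] centre y 0.2794205947852472 [0.3928 0.3055 0.2297]
tip [[0.3989 0.2726 0.089 ]
 [0.382  0.2772 0.089 ]
 [0.3912 0.2807 0.089 ]] bore [[0.5846 0.2801 0.058 ]]
[[0.5848 0.2797 0.058 ]]
clock: 5.52
position: [0.489, 0.2781, 0.1987]
eef_rot: [1.0, 0.02, -0.0, 0.0]
wrist_force: [-0.8, -0.3, -5.6]
gripper_width: 0.251
clock: 6.15
position: [0.5808, 0.2775, 0.1968]
eef_rot: [1.0, 0.02, -0.003, 0.001]
wrist_force: [-0.1, 0.1, -5.1]
gripper_width: 0.246
t 6.15 p [0.5808 0.2775 0.1968] yaw 2.31 z [-0.0063 -0.0013 -1.    ] F [-0.0948  0.0531 -5.1447] M [-0.0852  0.0319  0.0539] w 0.246 j [0.2722 0.5833 1.4037 0.0005 1.161  0.2317]
```

View pics/s4z.png

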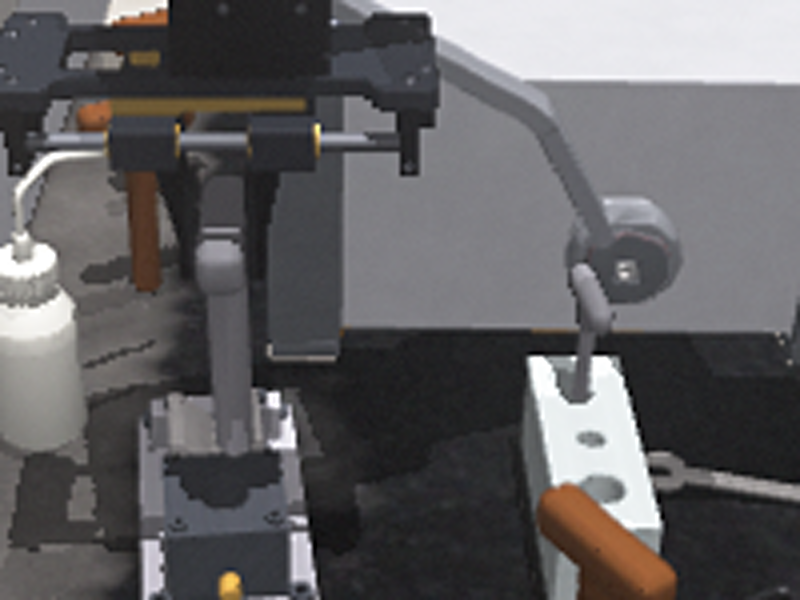

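View pics/w4.png

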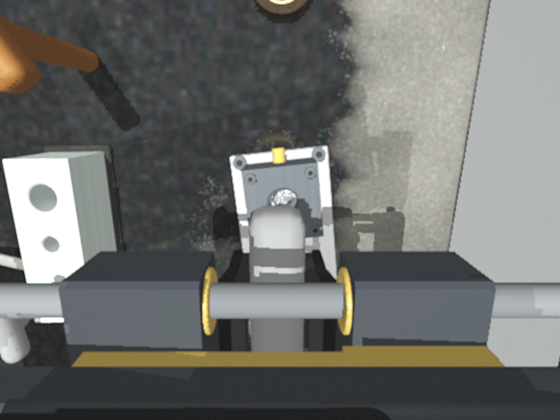

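View pics/t4.png

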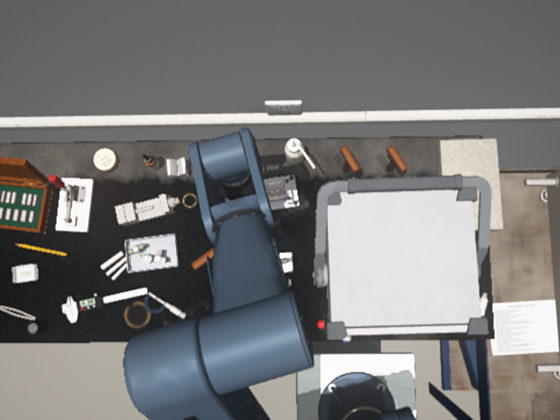

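Run:
```python
from h import *
s=st();goto([.5843,.2786,.178],2.3)
```

```text
t 6.30 p [0.5814 0.2779 0.198 ] yaw 2.34 z [-0.0035 -0.0007 -1.    ] F [-0.2336  0.6613 -5.3435] M [-0.1153  0.0525 -0.0323] w 0.243 j [0.2726 0.5818 1.403  0.0003 1.1603 0.2316]
shift [ 0.03  -0.006  0.2  ] turn [0.    0.002 0.   ]
```

```bash
python3 -m pendant '0.03 -0.006 0.1 0 0.002 0;0.03 -0.006 0.2 0 0.002 0;0.03 -0.006 0.2 0 0.002 0;0.03 -0.006 0.2 0 0.002 0;0.03 -0.006 0.2 0 0.002 0'
python3 - <<'E'
from h import *
s=st(); snap('scene','s5.png');snap('wrist','w5.png')
a=cv2.imread('pics/s5.png'); b=cv2.resize(a[230:300,220:290],None,fx=8,fy=8,interpolation=cv2.INTER_CUBIC)
cv2.imwrite('pics/s5z.png',b)
goto([.5843,.2786,.158],2.3)
E
```

```text
clock: 6.92
position: [0.5846, 0.2786, 0.1783]
eef_rot: [1.0, 0.02, 0.0, 0.0]
wrist_force: [0.0, 0.3, -4.9]
gripper_width: 0.25
t 6.92 p [0.5846 0.2786 0.1783] yaw 2.34 z [ 0.0004 -0.0003 -1.    ] F [ 0.0077  0.2657 -4.8604] M [-0.1025  0.0269  0.0017] w 0.250 j [ 0.2727  0.6067  1.4154 -0.0005  1.1192  0.2321]
shift [-0.003  0.     0.203] turn [ 0. -0.  0.]
```

View pics/s5z.png

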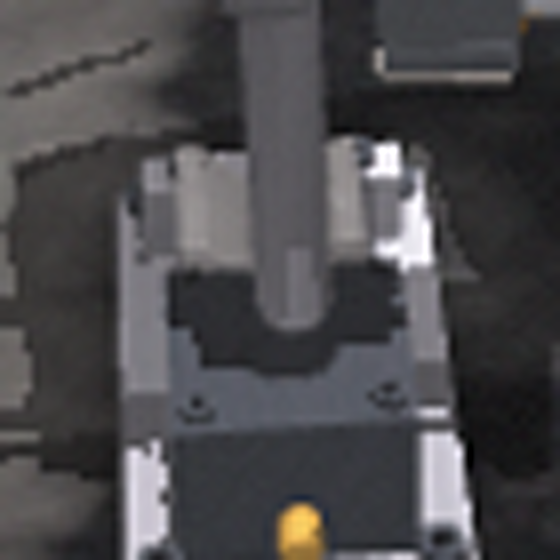

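```bash
python3 - <<'E'
from h import *
p=proj('scene',[[.5845,.2805,.066],[.5845,.2905,.066],[.5845,.2865,.066]]);print((p-[220,230]+.4)*8)
E
python3 -m pendant '0 0 0.05 0 0 0;0 0 0.1 0 0 0;0 0 0.15 0 0 0;0 0 0.2 0 0 0;0 0 0.2 0 0 0;0 0 0.2 0 0 0'; python3 -c "
from h import *
st()"
```

```text
[[289.3393 325.3057]
 [285.729  351.7678]
 [287.1816 341.1212]]
clock: 7.78
position: [0.5846, 0.2787, 0.1582]
eef_rot: [1.0, 0.02, 0.0, 0.0]
wrist_force: [0.4, 0.1, -5.0]
gripper_width: 0.246
t 7.78 p [0.5846 0.2787 0.1582] yaw 2.34 z [ 0.0004 -0.0002 -1.    ] F [ 0.3615  0.1067 -5.0078] M [ 0.0808 -0.0281 -0.0524] w 0.246 j [ 0.2728  0.6303  1.4321 -0.0004  1.0789  0.2321]
```

```bash
python3 -m pendant '0 0 0.05 0 0 0;0 0 0.1 0 0 0;0 0 0.12 0 0 0;0 0 0.12 0 0 0;0 0 0.12 0 0 0'; python3 -c "
from h import *
st()"
```

```text
clock: 8.4
position: [0.5848, 0.2787, 0.1463]
eef_rot: [1.0, 0.02, 0.0, 0.0]
wrist_force: [0.6, 1.2, -4.4]
gripper_width: 0.252
t 8.40 p [0.5848 0.2787 0.1463] yaw 2.34 z [ 0.0006 -0.0001 -1.    ] F [ 0.6077  1.2012 -4.4169] M [ 0.0966 -0.1069 -0.0402] w 0.252 j [ 0.2727  0.6449  1.4413 -0.0004  1.0548  0.2321]
```

```bash
python3 -m pendant '0 0 0.01 0 0 0;0 0 0.02 0 0 0;0 0 0.02 0 0 0'; python3 -m pendant '0 0 0.01 0 0 0;0 0 0.01 0 0 0;0 0 0.01 0 0 0';python3 -c "
from h import *
st()"
```

```text
clock: 8.78
position: [0.5853, 0.2789, 0.1444]
eef_rot: [1.0, 0.02, 0.001, -0.0]
wrist_force: [1.0, 1.2, -3.5]
gripper_width: 0.248
clock: 9.15
position: [0.5855, 0.2791, 0.1437]
eef_rot: [1.0, 0.02, 0.001, -0.0]
wrist_force: [1.6, 2.2, -1.9]
gripper_width: 0.245
t 9.15 p [0.5855 0.2791 0.1437] yaw 2.33 z [ 0.0025  0.0006 -1.    ] F [ 1.5518  2.1523 -1.9209] M [ 0.2171 -0.1525  0.0181] w 0.245 j [ 0.2728  0.6483  1.4428 -0.0001  1.0479  0.2321]
```

```bash
python3 -m pendant '0.005 -0.006 0.01 0 0 -0.03;0.005 -0.006 0.015 0 0 -0.06;0.005 -0.006 0.02 0 0 -0.1;0.005 -0.006 0.02 0 0 -0.13;0.005 -0.006 0.02 0 0 -0.16;0.005 -0.006 0.02 0 0 -0.16'; python3 -c "
from h import *
st()"
```

```text
clock: 9.9
position: [0.5853, 0.2796, 0.1409]
eef_rot: [0.989, 0.145, 0.0, -0.0]
wrist_force: [-0.9, 1.3, -6.1]
gripper_width: 0.247
t 9.90 p [0.5853 0.2796 0.1409] yaw 16.69 z [ 0.0008  0.0004 -1.    ] F [-0.8517  1.2617 -6.103 ] M [ 0.3048 -0.1451  0.0091] w 0.247 j [ 0.2737  0.6525  1.4433  0.0002  1.045  -0.0178]
```

```bash
python3 -m pendant '0 0 0.01 0 0 0;0 0 0.02 0 0 0;0 0 0.03 0 0 0;0 0 0.03 0 0 0'; python3 -c "
from h import *
st()"
```

```text
clock: 10.4
position: [0.5853, 0.2796, 0.1379]
eef_rot: [0.989, 0.145, 0.001, -0.0]
wrist_force: [-0.1, 1.4, -4.3]
gripper_width: 0.25
t 10.40 p [0.5853 0.2796 0.1379] yaw 16.69 z [ 0.0009  0.0005 -1.    ] F [-0.057   1.4424 -4.3287] M [ 0.3095 -0.2743 -0.0115] w 0.250 j [ 0.2736  0.6563  1.4454  0.0002  1.0389 -0.0178]
```

```bash
python3 -m pendant '0 0 0.01 0 0 0;0 0 0.02 0 0 0;0 0 0.03 0 0 0;0 0 0.03 0 0 0'; python3 -m pendant '0 0 0.01 0 0 0;0 0 0.02 0 0 0;0 0 0.02 0 0 0;0 0 0.02 0 0 0';python3 -c "
from h import *
st()"
```

```text
clock: 10.9
position: [0.5853, 0.2797, 0.1347]
eef_rot: [0.989, 0.145, 0.0, -0.0]
wrist_force: [0.5, 0.5, -4.0]
gripper_width: 0.243
clock: 11.4
position: [0.5855, 0.2797, 0.1331]
eef_rot: [0.989, 0.145, 0.001, -0.0]
wrist_force: [-0.2, 0.9, -0.8]
gripper_width: 0.249
t 11.40 p [0.5855 0.2797 0.1331] yaw 16.69 z [ 0.0013  0.0006 -1.    ] F [-0.2404  0.895  -0.8279] M [ 0.2871  0.0313 -0.0128] w 0.249 j [ 0.2737  0.6623  1.4487  0.0003  1.0292 -0.0177]
```

```bash
python3 -m pendant '0 0 0 0 0 0.06;0 0 0 0 0 0.12;0 0 0 0 0 0.18;0 0 0 0 0 0.24;0 0 0 0 0 0.3;0 0 0 0 0 0.33;0 0 0 0 0 0.33'; python3 -c "
from h import *
st()"
```

```text
clock: 12.28
position: [0.586, 0.2794, 0.1332]
eef_rot: [0.994, -0.113, 0.001, -0.0]
wrist_force: [1.7, 0.3, -3.1]
gripper_width: 0.248
t 12.28 p [0.586  0.2794 0.1332] yaw -12.96 z [ 0.0026  0.0002 -1.    ] F [ 1.7294  0.2904 -3.0846] M [-0.0295 -0.4104 -0.0312] w 0.248 j [ 0.2734  0.6624  1.4484 -0.0006  1.0283  0.4999]
```

```bash
python3 -m pendant '0 0 0 0 0 0.06;0 0 0 0 0 0.12;0 0 0 0 0 0.18;0 0 0 0 0 0.24;0 0 0 0 0 0.3;0 0 0 0 0 0.33;0 0 0 0 0 0.33'; python3 -c "
from h import *
st()
snap('top','t6.png')
snap('scene','s6.png')
a=cv2.imread('pics/s6.png'); b=cv2.resize(a[210:310,210:310],None,fx=5,fy=5,interpolation=cv2.INTER_CUBIC)
cv2.imwrite('pics/s6z.png',b)"
```

```text
clock: 13.15
position: [0.5865, 0.2788, 0.1331]
eef_rot: [0.932, -0.363, 0.002, -0.0]
wrist_force: [2.1, -1.0, -3.0]
gripper_width: 0.247
t 13.15 p [0.5865 0.2788 0.1331] yaw -42.57 z [ 0.0036 -0.001  -1.    ] F [ 2.106  -1.0276 -3.0171] M [-0.2816 -0.4387  0.1195] w 0.247 j [ 0.2729  0.6625  1.4482 -0.0023  1.0277  1.017 ]
```

View pics/s6z.png

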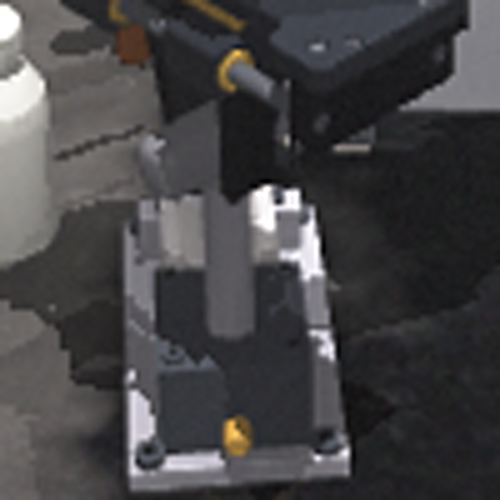

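```bash
for i in 1; do python3 -m pendant '0 0 0 0 0 0.06;0 0 0 0 0 0.12;0 0 0 0 0 0.18;0 0 0 0 0 0.22;0 0 0 0 0 0.22'; python3 -c "
from h import *
st()"; done;  python3 -m pendant '0 0 0 0 0 0.06;0 0 0 0 0 0.11;0 0 0 0 0 0.11;0 0 0 0 0 0.11'; python3 -c "
from h import *
st()"
```

```text
clock: 13.88
position: [0.5867, 0.2783, 0.1332]
eef_rot: [0.856, -0.517, 0.002, -0.0]
wrist_force: [2.2, -1.6, -2.5]
gripper_width: 0.248
t 13.88 p [0.5867 0.2783 0.1332] yaw -62.28 z [ 0.0037 -0.0019 -1.    ] F [ 2.2289 -1.6427 -2.4579] M [-0.6315 -0.3887 -0.0014] w 0.248 j [ 0.2726  0.6625  1.4482 -0.0034  1.0279  1.3613]
clock: 14.38
position: [0.5866, 0.278, 0.1332]
eef_rot: [0.809, -0.588, 0.002, -0.0]
wrist_force: [1.4, -1.9, -2.1]
gripper_width: 0.251
t 14.38 p [0.5866 0.278  0.1332] yaw -72.07 z [ 0.0036 -0.0026 -1.    ] F [ 1.4178 -1.9057 -2.1043] M [-0.6327 -0.3237  0.0079] w 0.251 j [ 0.2724  0.6624  1.4483 -0.004   1.0281  1.5323]
```

```bash
cat >> h.py <<'E'
def mz(n=8):
    a=[]
    for i in range(n):
        s=env.read_state(); a.append([s['ft_torque'][2],s['joint_efforts'][5],*s['wrist_force']]); env.camera('top')
    print('mz,j6,F',np.mean(a,0))
E
python3 -c "
from h import *
mz();st()"; python3 -m pendant '0 0 0 0 0 0.05;0 0 0 0 0 0.11;0 0 0 0 0 0.11'; python3 -c "
from h import *
mz();st()"
```

```text
mz,j6,F [ 0.0311  0.0398  1.3764 -2.4233 -2.134 ]
t 14.78 p [0.5866 0.2781 0.1331] yaw -72.16 z [ 0.0036 -0.0024 -1.    ] F [ 1.599  -3.2611 -3.1077] M [-0.8478 -0.288   0.0823] w 0.252 j [ 0.2724  0.6625  1.4483 -0.0038  1.028   1.5339]
clock: 15.15
position: [0.5865, 0.2779, 0.1331]
eef_rot: [0.755, -0.656, 0.002, 0.0]
wrist_force: [0.8, -3.5, -2.0]
gripper_width: 0.252
mz,j6,F [ 0.0494  0.0619  1.3628 -3.5087 -1.5805]
t 15.55 p [0.5866 0.278  0.1331] yaw -82.03 z [ 0.0034 -0.0027 -1.    ] F [ 0.4248 -3.1676 -1.8606] M [-1.0062 -0.2543  0.0081] w 0.251 j [ 0.2724  0.6624  1.4484 -0.0041  1.0283  1.7062]
```

```bash
python3 -m pendant '0.005 0 0 0 0 0.05;0.01 0 0 0 0 0.08;0.01 0 0 0 0 0.08'; python3 -c "
from h import *
mz();st()"; python3 -m pendant '0.005 0 0 0 0 0.05;0.005 0 0 0 0 0.08;0.005 0 0 0 0 0.08'; python3 -c "
from h import *
mz();st()"
```

```text
clock: 15.92
position: [0.5865, 0.2773, 0.1331]
eef_rot: [0.712, -0.702, 0.002, -0.0]
wrist_force: [1.4, -1.8, -2.3]
gripper_width: 0.25
mz,j6,F [ 0.0526  0.0645  0.6503 -2.2831 -1.4927]
t 16.32 p [0.5866 0.2772 0.1331] yaw -89.23 z [ 0.0033 -0.0023 -1.    ] F [ 0.8296 -1.108  -1.5733] M [-0.509  -0.0185  0.0338] w 0.249 j [ 0.271   0.662   1.4492 -0.0036  1.0278  1.8301]
clock: 16.7
position: [0.5865, 0.2769, 0.1331]
eef_rot: [-0.667, 0.745, -0.002, 0.0]
wrist_force: [-0.2, -1.2, -2.0]
gripper_width: 0.247
mz,j6,F [ 0.0687  0.0677  0.2053 -1.2531 -1.4125]
t 17.10 p [0.5865 0.2768 0.1331] yaw -96.42 z [ 0.0031 -0.0021 -1.    ] F [ 0.1959 -1.0859 -1.0976] M [-0.3026  0.0065  0.0176] w 0.246 j [ 0.2703  0.6618  1.4498 -0.0033  1.0275  1.9549]
```

```bash
python3 -m pendant '0 0 0 0 0 0.05;0 0 0 0 0 0.08;0 0 0 0 0 0.08'; python3 -c "
from h import *
mz();st()"; python3 -m pendant '0 0 0 0 0 0.05;0 0 0 0 0 0.08;0 0 0 0 0 0.08'; python3 -c "
from h import *
mz();st()"
```

```text
clock: 17.48
position: [0.5864, 0.2767, 0.1331]
eef_rot: [-0.619, 0.786, -0.002, 0.0]
wrist_force: [1.0, -1.4, -0.6]
gripper_width: 0.249
mz,j6,F [ 0.18    0.1828  0.3244 -1.5945 -0.7296]
t 17.88 p [0.5865 0.2768 0.1331] yaw -103.61 z [ 0.003  -0.0022 -1.    ] F [ 0.1168 -2.5405 -1.2881] M [-0.5065  0.1162  0.2146] w 0.245 j [ 0.2703  0.6618  1.4498 -0.0034  1.0278  2.0804]
clock: 18.25
position: [0.5863, 0.2766, 0.1332]
eef_rot: [-0.568, 0.823, -0.002, 0.0]
wrist_force: [0.2, -1.2, -0.2]
gripper_width: 0.243
mz,j6,F [ 0.1644  0.1816  0.1736 -1.9242 -0.4239]
t 18.65 p [0.5864 0.2766 0.1331] yaw -110.79 z [ 0.0027 -0.0025 -1.    ] F [-0.7276 -1.3999 -1.0822] M [-0.6623  0.2909  0.1884] w 0.250 j [ 0.2703  0.6617  1.45   -0.0036  1.028   2.2058]
```

```bash
python3 -m pendant '0 0 0 0 0 -0.03;0 0 0 0 0 -0.03'; python3 -c "
from h import *
mz(4);st()"
```

```text
clock: 18.9
position: [0.5864, 0.2768, 0.1331]
eef_rot: [-0.587, 0.81, -0.002, 0.0]
wrist_force: [-0.1, -1.9, -0.5]
gripper_width: 0.248
mz,j6,F [ 0.0149 -0.0075 -0.1727 -1.7583 -0.6217]
t 19.10 p [0.5864 0.2767 0.1331] yaw -108.13 z [ 0.0027 -0.0022 -1.    ] F [-0.4789 -0.9702 -0.2354] M [-0.5022  0.2339 -0.0061] w 0.248 j [ 0.2703  0.6618  1.45   -0.0033  1.0279  2.1593]
```

```bash
python3 -m pendant '0 0 -0.1 0 0 0;0 0 -0.2 0 0 0;0 0 -0.35 0 0 0;0 0 -0.5 0 0 0;0 0 -0.7 0 0 0;0 0 -0.7 0 0 0;0 0 -0.7 0 0 0'; python3 -c "
from h import *
st();snap('wrist','w7.png');snap('scene','s7.png')
a=cv2.imread('pics/s7.png'); cv2.imwrite('pics/s7z.png',cv2.resize(a[150:310,200:400],None,fx=4,fy=3.7,interpolation=cv2.INTER_CUBIC))
goto([.48,.278,.205],-50)"
```

```text
clock: 19.98
position: [0.5857, 0.2768, 0.203]
eef_rot: [-0.587, 0.81, -0.002, 0.0]
wrist_force: [-0.5, -0.3, -4.8]
gripper_width: 0.248
t 19.98 p [0.5857 0.2768 0.203 ] yaw -108.13 z [ 0.0019 -0.0023 -1.    ] F [-0.4749 -0.2801 -4.7827] M [-0.0593  0.2686  0.0206] w 0.248 j [ 0.2707  0.5792  1.3924 -0.003   1.1688  2.1591]
shift [ 0.316  1.005 -0.029] turn [-0.    -0.002 -0.646]
```

View pics/s7z.png

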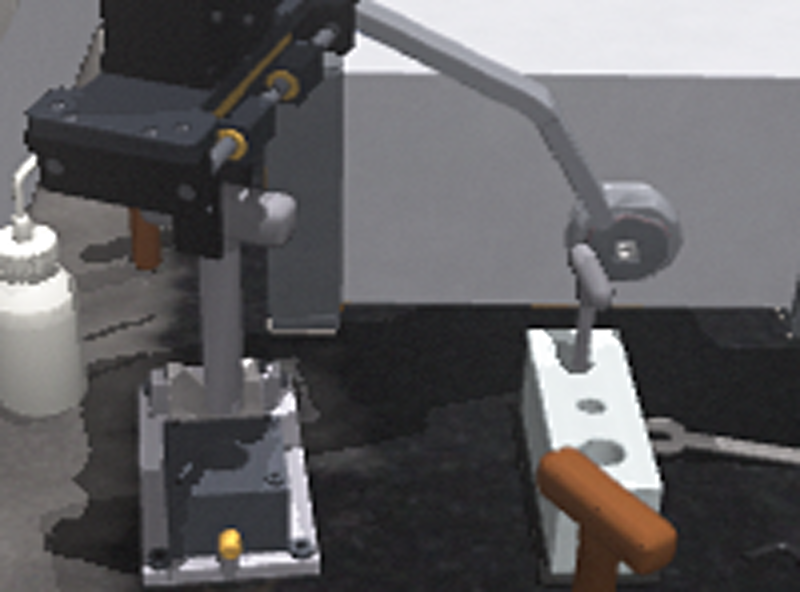

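View pics/w7.png

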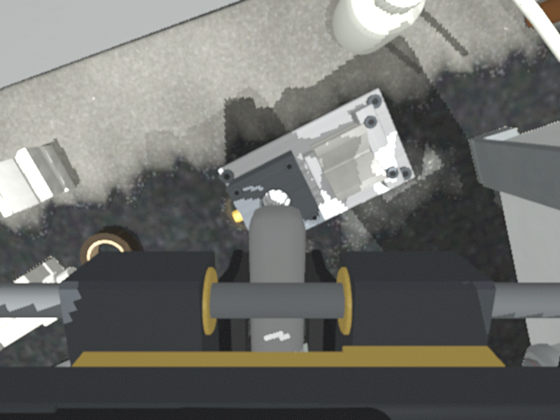

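```bash
python3 -m pendant '0.1 0.2 -0.02 0 0 -0.11;0.2 0.4 -0.02 0 0 -0.22;0.25 0.7 -0.02 0 0 -0.33;0.3 0.95 -0.02 0 0 -0.44;0.3 0.95 -0.02 0 0 -0.55;0.3 0.95 -0.02 0 0 -0.65;0.3 0.95 -0.02 0 0 -0.65'; python3 -c "
from h import *
st()
print(ray('scene',np.array([(604/4,452/3.7)])+[200,150]-.4,.068))
goto([.44,.278,.203],2.3)"
```

```text
clock: 20.95
position: [0.4853, 0.2777, 0.2036]
eef_rot: [0.907, -0.421, 0.0, 0.002]
wrist_force: [0.8, 1.0, -4.3]
gripper_width: 0.245
t 20.95 p [0.4853 0.2777 0.2036] yaw -49.74 z [-0.0006 -0.003  -1.    ] F [ 0.7545  1.0108 -4.3326] M [-0.0784  0.1408  0.0556] w 0.245 j [ 0.3214  0.4635  1.6185 -0.0031  1.0612  1.191 ]
[[0.393 0.279 0.068]]
shift [-0.295  0.344  0.006] turn [ 0.002 -0.    -0.578]
```

```bash
python3 -m pendant '-0.1 0.1 0 0 0 -0.11;-0.2 0.25 0 0 0 -0.22;-0.3 0.344 0 0 0 -0.33;-0.3 0.344 0 0 0 -0.44;-0.3 0.344 0 0 0 -0.55;-0.3 0.344 0 0 0 -0.58;-0.3 0.344 0 0 0 -0.58'; python3 -c "
from h import *
s=st();snap('wrist','w8.png');snap('top','t8.png')
a=cv2.imread('pics/t8.png'); cv2.imwrite('pics/t8z.png',cv2.resize(a[165:290,210:340],None,fx=4.5,fy=4.5,interpolation=cv2.INTER_CUBIC))
goto([.394,.2785,.203],2.3)"
```

```text
clock: 21.82
position: [0.4397, 0.2783, 0.2034]
eef_rot: [1.0, 0.02, -0.001, 0.002]
wrist_force: [-0.1, -0.6, -4.4]
gripper_width: 0.255
t 21.82 p [0.4397 0.2783 0.2034] yaw 2.30 z [-0.0011 -0.0031 -1.    ] F [-0.0775 -0.6126 -4.4   ] M [-0.0706  0.0053  0.048 ] w 0.255 j [ 0.3509  0.4143  1.7125 -0.003   1.0169  0.3124]
shift [-0.457 -0.021  0.005] turn [0.002 0.001 0.   ]
```

View pics/w8.png

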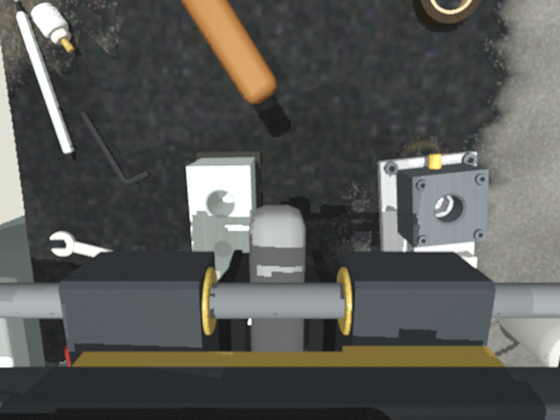

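View pics/t8z.png

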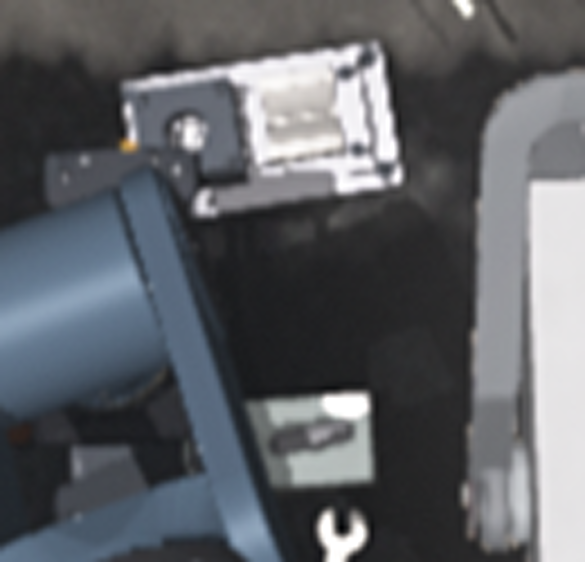

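```bash
python3 -c "
from h import *
s=st();print(ray('wrist',[(221,203),(445,207)],[.068],s),ray('wrist',[(445,207)],.058,s))"
python3 -m pendant '-0.15 -0.01 0 0.002 0.001 0;-0.3 -0.01 0 0.002 0.001 0;-0.46 -0.01 0 0.002 0.001 0;-0.46 -0.01 0 0.002 0.001 0;-0.46 -0.01 0 0.002 0.001 0'; python3 -c "
from h import *
s=st();snap('scene','s9.png')
a=cv2.imread('pics/s9.png'); cv2.imwrite('pics/s9z.png',cv2.resize(a[180:300,300:400],None,fx=5,fy=5,interpolation=cv2.INTER_CUBIC))
goto([.394,.279,.183],2.3)"
```

```text
t 21.93 p [0.4397 0.2783 0.2034] yaw 2.34 z [-0.0009 -0.0031 -1.    ] F [-0.061  -0.698  -5.2025] M [-0.0284  0.0444  0.0408] w 0.250 j [ 0.3509  0.4141  1.7124 -0.0031  1.0169  0.3117]
[[0.3952 0.2779 0.068 ]
 [0.5765 0.2819 0.068 ]] [[0.5812 0.2796 0.058 ]]
clock: 22.55
position: [0.3943, 0.2777, 0.2039]
eef_rot: [1.0, 0.021, 0.001, -0.0]
wrist_force: [-0.8, 0.5, -4.9]
gripper_width: 0.248
t 22.55 p [0.3943 0.2777 0.2039] yaw 2.35 z [ 0.0025  0.0006 -1.    ] F [-0.8094  0.4532 -4.9226] M [-0.04   -0.0306  0.0341] w 0.248 j [ 0.3816  0.363   1.8048 -0.0004  0.9713  0.3408]
shift [-0.006 -0.013  0.208] turn [-0.    -0.002  0.   ]
```

View pics/s9z.png

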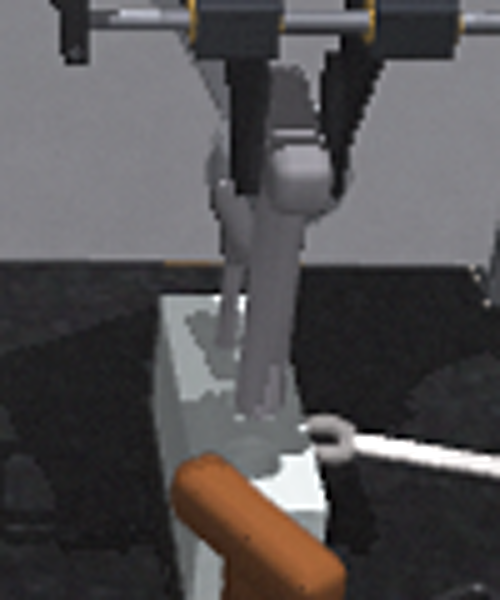

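```bash
python3 -m pendant '-0.005 -0.012 0.1 0 -0.002 0;-0.005 -0.012 0.2 0 -0.002 0;-0.005 -0.012 0.25 0 -0.002 0;-0.005 -0.012 0.3 0 -0.002 0;-0.005 -0.012 0.35 0 -0.002 0;-0.005 -0.012 0.35 0 -0.002 0'; python3 -c "
from h import *
s=st();goto([.394,.279,.124],2.3)"
```

```text
clock: 23.35
position: [0.3939, 0.2788, 0.1684]
eef_rot: [1.0, 0.02, -0.001, -0.0]
wrist_force: [-0.6, -0.9, -4.7]
gripper_width: 0.243
t 23.35 p [0.3939 0.2788 0.1684] yaw 2.33 z [-0.0015  0.0002 -1.    ] F [-0.614  -0.8942 -4.7155] M [-0.0252  0.0663  0.037 ] w 0.243 j [0.3834 0.4207 1.8388 0.001  0.8835 0.342 ]
shift [ 0.002 -0.002  0.444] turn [-0.     0.001  0.   ]
```

Tip is about 12 mm into the hole with no contact force. Going on down.

```bash
python3 -m pendant '0 0 0.1 0 0.001 0;0 0 0.2 0 0.001 0;0 0 0.3 0 0.001 0;0 0 0.4 0 0.001 0;0 0 0.43 0 0.001 0;0 0 0.43 0 0.001 0'; python3 -c "
from h import *
s=st()";python3 -m pendant '0 0 0.01 0 0 0;0 0 0.02 0 0 0;0 0 0.03 0 0 0;0 0 0.03 0 0 0'; python3 -c "
from h import *
s=st()"
```

```text
clock: 24.1
position: [0.3937, 0.2788, 0.1252]
eef_rot: [1.0, 0.02, -0.0, -0.0]
wrist_force: [0.3, -0.7, -4.8]
gripper_width: 0.241
t 24.10 p [0.3937 0.2788 0.1252] yaw 2.33 z [-0.0006  0.     -1.    ] F [ 0.2842 -0.6663 -4.8302] M [-0.1199  0.047   0.0377] w 0.241 j [0.3838 0.4952 1.8779 0.0003 0.769  0.3428]
clock: 24.6
position: [0.3937, 0.2788, 0.1222]
eef_rot: [1.0, 0.02, -0.0, -0.0]
wrist_force: [-0.7, -0.1, -4.3]
gripper_width: 0.244
t 24.60 p [0.3937 0.2788 0.1222] yaw 2.33 z [-0.0006  0.     -1.    ] F [-0.7162 -0.1225 -4.2598] M [-0.0842  0.0658 -0.0399] w 0.244 j [0.3838 0.5006 1.8803 0.0004 0.7612 0.3428]
```

```bash
python3 -m pendant '0 0 0.005 0 0 0;0 0 0.01 0 0 0;0 0 0.01 0 0 0'; python3 -m pendant '0 0 0.005 0 0 0;0 0 0.01 0 0 0;0 0 0.01 0 0 0'
```

```text
clock: 24.98
position: [0.394, 0.2789, 0.122]
eef_rot: [1.0, 0.02, 0.0, -0.0]
wrist_force: [-1.9, -0.2, 4.9]
gripper_width: 0.25
clock: 25.35
position: [0.3941, 0.2791, 0.1219]
eef_rot: [1.0, 0.02, 0.0, -0.0]
wrist_force: [-1.8, -1.0, 11.0]
gripper_width: 0.246
```

```bash
python3 -m pendant '0 0 -0.01 0 0 0;0 0 -0.01 0 0 0;0 0 -0.01 0 0 0;0 0 -0.01 0 0 0;0 0 -0.01 0 0 0;0 0 -0.01 0 0 0;0 0 -0.01 0 0 0' 0.6; python3 -m pendant '0 0 -0.1 0 0 0;0 0 -0.3 0 0 0;0 0 -0.6 0 0 0;0 0 -0.9 0 0 0;0 0 -0.9 0 0 0'; python3 -c "
from h import *
s=st();goto([.30,.45,.22],2.3)"
```

```text
clock: 26.22
position: [0.3941, 0.2791, 0.1229]
eef_rot: [1.0, 0.02, 0.0, -0.0]
wrist_force: [-0.6, -0.9, -0.1]
gripper_width: 0.794
clock: 26.85
position: [0.3957, 0.2798, 0.2156]
eef_rot: [1.0, 0.02, 0.004, -0.002]
wrist_force: [0.3, -0.3, 0.4]
gripper_width: 0.801
t 26.85 p [0.3957 0.2798 0.2156] yaw 2.34 z [ 0.007   0.0033 -1.    ] F [ 0.3192 -0.2774  0.4452] M [-0.0996  0.0098 -0.0262] w 0.801 j [0.384  0.3465 1.7896 0.0005 0.9978 0.3429]
shift [-0.886 -1.74  -0.045] turn [-0.002 -0.005  0.   ]
```

```bash
python3 -m pendant '0 -0.2 -0.3 0 0 0;-0.2 -0.6 -0.4 0 0 0;-0.5 -1 -0.4 0 0 0;-0.6 -1 -0.4 0 0 0;-0.6 -1 -0.4 0 0 0'; python3 -m pendant '0 -0.5 0 0 0 0;0 -1 0 0 0 0;0 -1 0 0 0 0;0 -1 0 0 0 0'; python3 -c "
from h import *
s=st();snap('scene','sA.png');snap('top','tA.png');snap('wrist','wA.png')
a=cv2.imread('pics/tA.png'); cv2.imwrite('pics/tAz.png',cv2.resize(a[165:290,180:340],None,fx=5,fy=5,interpolation=cv2.INTER_CUBIC)[:600,:800])
a=cv2.imread('pics/sA.png'); cv2.imwrite('pics/sAz.png',cv2.resize(a[195:345,225:425],None,fx=4,fy=4,interpolation=cv2.INTER_CUBIC))"
```

```text
clock: 27.48
position: [0.3302, 0.3763, 0.2547]
eef_rot: [1.0, 0.021, 0.003, -0.001]
wrist_force: [0.3, -1.2, 0.8]
gripper_width: 0.801
clock: 27.98
position: [0.3265, 0.4746, 0.254]
eef_rot: [1.0, 0.021, 0.002, 0.0]
wrist_force: [0.5, 0.2, 0.5]
gripper_width: 0.798
t 27.98 p [0.3265 0.4746 0.254 ] yaw 2.36 z [ 0.0044 -0.0009 -1.    ] F [0.5178 0.2148 0.5391] M [-0.1719  0.0383 -0.0303] w 0.798 j [ 0.7764  0.4253  1.5228 -0.004   1.1911  0.7366]
```

View pics/tAz.png

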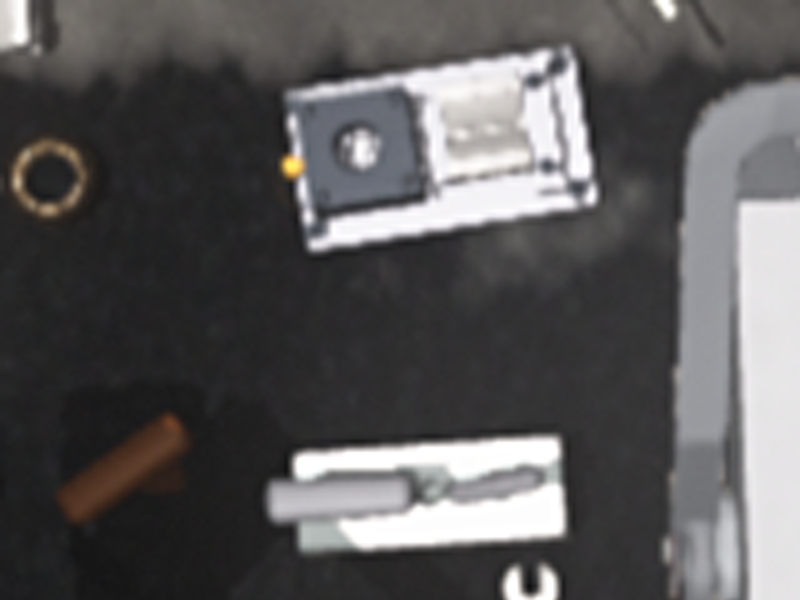

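View pics/sAz.png

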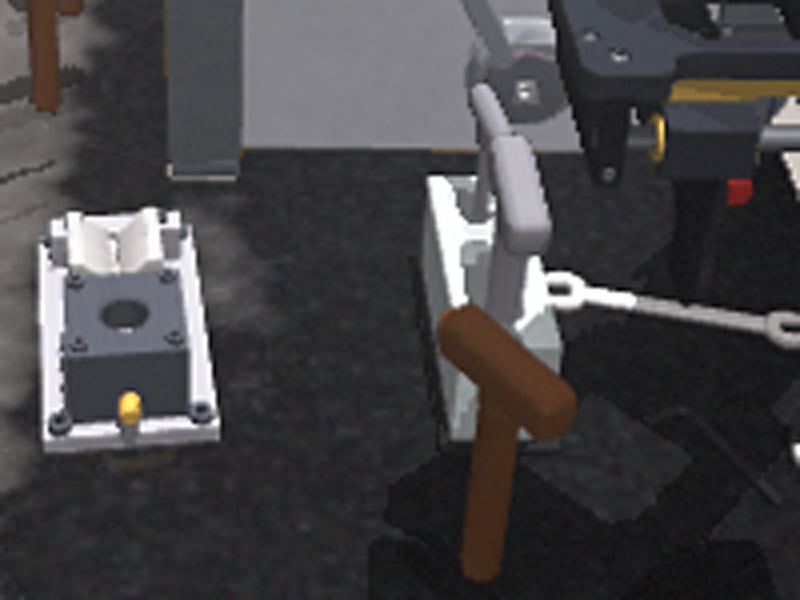

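Run:
```python
from h import *
a=cv2.imread('pics/top0.png')[170:220,230:305];b=cv2.imread('pics/tA.png')[170:220,230:305]
f=lambda x:cv2.resize(x,None,fx=6,fy=6,interpolation=cv2.INTER_CUBIC)
cv2.imwrite('pics/cmp.png',np.vstack([f(a),f(b)])[:600])
```

```text
(no output)
```

View pics/cmp.png

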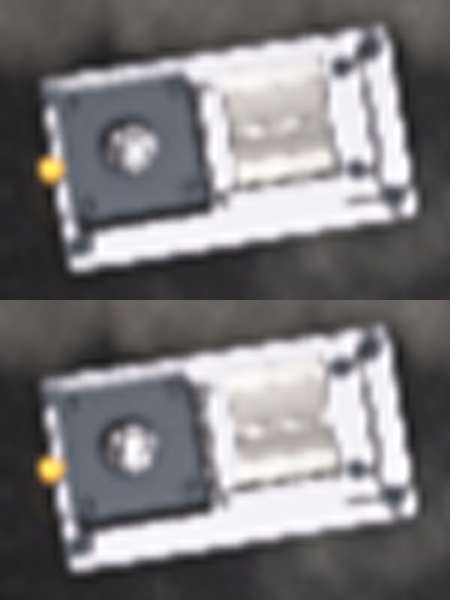

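```bash
python3 -m pendant '0.5 0.4 -0.3 0 0 0;0.9 0.8 -0.3 0 0 0;0.9 0.98 -0.3 0 0 0;0.9 0.98 -0.3 0 0 0'; python3 -m pendant '0.5 0.5 0 0 0 0;0.9 0.98 0 0 0 0;0.9 0.98 0 0 0 0;0.9 0.98 0 0 0 0';  python3 -m pendant '0 0.4 0 0 0 0;0 0.5 0 0 0 0;0 0.5 0 0 0 0'; python3 -c "
from h import *
s=st();snap('wrist','wB.png')
a=cv2.imread('pics/wB.png'); cv2.imwrite('pics/wBz.png',cv2.resize(a[120:285,280:480],None,fx=4,fy=3.6,interpolation=cv2.INTER_CUBIC))"
```

```text
clock: 28.62
position: [0.4198, 0.3783, 0.2849]
eef_rot: [1.0, 0.018, 0.002, 0.0]
wrist_force: [-1.1, 0.3, -0.6]
gripper_width: 0.797
clock: 29.12
position: [0.5124, 0.2843, 0.2848]
eef_rot: [1.0, 0.018, 0.001, -0.0]
wrist_force: [-0.9, 0.4, 0.0]
gripper_width: 0.799
clock: 29.5
position: [0.5132, 0.2355, 0.285]
eef_rot: [1.0, 0.019, 0.001, -0.001]
wrist_force: [0.5, -0.2, 0.4]
gripper_width: 0.801
t 29.50 p [0.5132 0.2355 0.285 ] yaw 2.14 z [ 0.0012  0.0014 -1.    ] F [ 0.4563 -0.1787  0.3732] M [-0.0891  0.0519 -0.0206] w 0.801 j [0.2317 0.3771 1.5105 0.0012 1.2526 0.1941]
```

View pics/wBz.png

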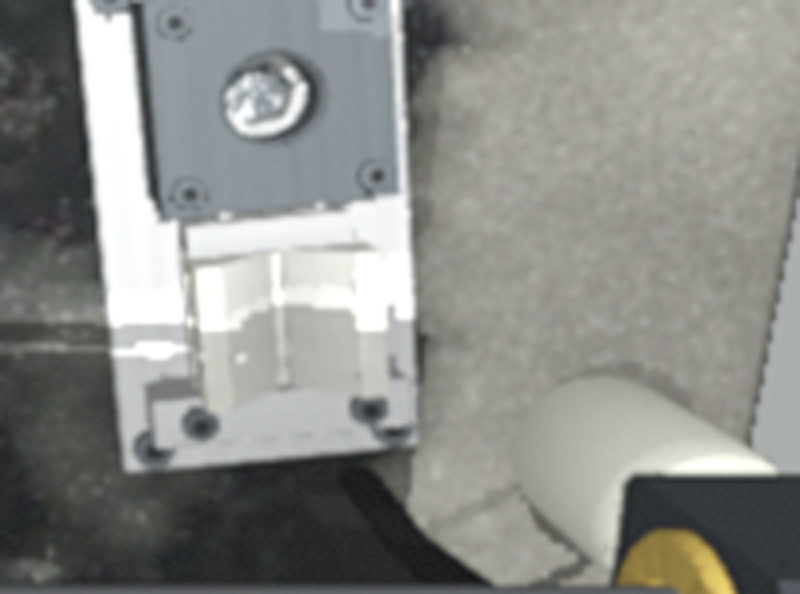

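View pics/wB.png

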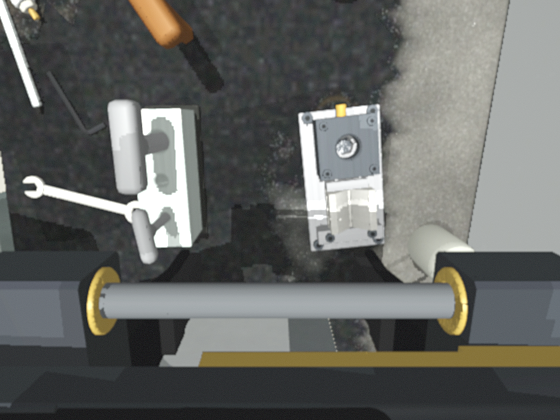

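```bash
python3 -c "
from h import *
print(env.hand_in()); st()"
```

```text
the job is handed in; nothing more can be done
None
the job is handed in; nothing more can be done
```

The V block is clamped and the large key is back in its own hole. I handed the job in at about 29.5 s, within the 54 s limit.

- **Fitting the key:** I lowered it into the bore and turned it about 14° anticlockwise under light pressure. It then went down to the socket floor, at the height I expected.
- **Clamping:** I turned it clockwise about 127°. The torque levelled off at about 0.18 N m over the last two steps, close to the limiter's 0.2 N m. I took this as the cam being against its stop; the last few degrees were probably the limiter slipping. I then backed off a few degrees to unload the key and lifted it out.
- **Key in the stand:** It went down until it met the hole floor, 0.2 mm from its original height, and I released it there. In the pictures it looks just as it did at the start.
- **Final pictures:** The jaw is out of the clamp body and against the V block with no visible gap, and the V block has moved over to the fixed stop. The small key and the brown one look unmoved, and the gripper is clear of everything.
- **Disagreements:** My camera estimates of the bore's position differed from each other by up to about 4 mm. One scene-view check suggested the key was about 5 mm off just before it went in, but it entered the bore with little contact force. The clamping itself was judged from torque and pictures, not measured directly.

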